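# Show the clogged filter of the bench fume extractor to the lamp

### The job

We need to see how clogged the fume extractor's filter is. Somebody left two paint bottles (red and blue) standing on its lid: set each upright in a free cell of the wooden crate, then lift the blue lid (it has a yellow lip) right up, leave it standing open, and draw out the filter, which has a red tab. Finish while holding the filter up in front of the round lamp, still, upright, centred and square to its lit face and 5 to 10 cm away from it, touching nothing but the gripper; don't drop or tip the bottles, knock the lamp or disturb the other things.

Things in the scene. Friction and masses are not known exactly. Their poses are not given: they have to be found in the camera images.
- extractor: Grey bench fume extractor, a fixed box 220 deep (x) x 240 wide (y) x 150 high. Origin at the bottom, under the middle of its width; front face (intake louvres) at x = -100, rear face at x = +120, y along its width, z up. The front part is a filter bay open at the top, 88 (x) x 228 (y) inside, centred on x = -50, floor at z = 12, hidden by the lid; the rear part (x > -6) is a closed fan housing, top at z = 150.
- lid (a joint): Blue hinged lid over the filter bay, rad: 0 closed and flat, grows as it lifts and swings back away from the front, stop at 1.85 (16 degrees past upright). Plate 102 x 240 x 8, 180 g, top at 158 above the table when closed. Its hinge is stiff: the lid stays at whatever angle it is left; lifting at the lip takes 2 to 3 N.
- lid_hinge (a point): Middle of the lid's hinge line, which runs along the extractor's y; fixed on the extractor at x = +4, z = 150. Closed, the lid reaches from here towards the front (-x of the extractor).
- lid_lip (a point): Grip point on the yellow lip that sticks out 36 level beyond the middle of the lid's front edge: a tongue 30 wide (y) and 8 thick with free space below it; the point is 24 out from the extractor's front face, 12 from the lip's end, 128 from the hinge line and, with the lid closed, 4 above it. Moves with the lid. Gripped across its 30 width from above it pivots between the fingers as the lid swings, even with the gripper kept vertical.
- filter: Filter cassette hidden in the bay under the lid: loose upright slab 30 thick (x) x 180 wide (y) x 95 high, card frame with white pleats, about 300 g, with a red pull tab on top. Origin: centre of its underside; x is normal to its two broad faces (both alike), z up. It stands on the bay floor between guide rails up to 100 above the table, about 3 mm of play each way, its x and y those of the extractor: draw it straight up, by 145 at least to be clear of the housing.
- filter_mid (a point): Centre of the filter slab, 47.5 above its underside.
- filter_tab (a point): Grip point on the filter's red tab: the tab is 10 thick (x) and 36 wide (y), rises 34 above the top of the slab (129 above the filter's underside); the point is 117 above the underside, 22 above the slab. In the bay the tab ends 9 below the closed lid; with the lid open behind it there is more room to grip across the 36 width than across the 10.
- bottle_red: Paint bottle with red label standing on the lid: 40 diameter, straight wall to 88 high, then a black cap 28 diameter up to 110; about 130 g. Origin: centre of its underside, z up.
- bottle_blue: Paint bottle with blue label standing on the lid, otherwise the same. The two stand 80 or more apart, centre to centre.
- crate: Fixed plywood crate 146 x 146, walls 6 thick and 45 high, a cross divider of the same height making 2 x 2 cells of 64 x 64 inside, 70 apart; floor 6 thick. Origin: centre of its underside.
- cell_nl (a point): Centre of the floor of the crate's cell at its -x, +y side (free), 6 above the table.
- cell_nr (a point): Centre of the floor of the cell at -x, -y of the crate (free).
- cell_fl (a point): Centre of the floor of the cell at +x, +y of the crate (taken by the green stock bottle).
- cell_fr (a point): Centre of the floor of the cell at +x, -y of the crate (taken by the yellow stock bottle).
- stock_green: Paint bottle with green label, same size, already in the crate: leave it there. Origin: centre of its underside.
- stock_yellow: Paint bottle with yellow label, same size, already in the crate: leave it there. Origin: centre of its underside.
- lamp: Low round inspection lamp, fixed: base 110 diameter, head a disc 130 diameter and 24 thick standing upright, its centre 150 and its top 215 above the table. Origin on the table, below the lit face. The lit face looks to the lamp's own -x, roughly towards the robot's side of the table; the stem stands behind the head. It may stand left or right of the extractor, the crate on the other side.
- lamp_face (a point): Centre of the lamp's lit face, 150 above the table; axes those of the lamp (the light shines to -x, z up).
- cup: Paper coffee cup with black lid, 80 diameter, 110 high: leave alone. Origin: centre of its underside.
- model: White faceted card model, 84 across, 69 high: leave alone. Origin: centre of its underside.

How it is judged:
On the way, in this order (a step that is already met when the one before it is completed fails the run):
1. both bottles stand upright in cells of the crate, one per cell, let go ((horizontal distance between bottle_red and cell_nl below 0.021 m or horizontal distance between bottle_red and cell_nr below 0.021 m or horizontal distance between bottle_red and cell_fl below 0.021 m or horizontal distance between bottle_red and cell_fr below 0.021 m) and z of each of bottle_red, bottle_blue in the frame of crate below 0.012 m and angle between each of bottle_red, bottle_blue's own z axis and vertical below 0.12 rad and linear speed of each of bottle_red, bottle_blue below 0.05 m/s and contact force between the fingers and bottle_red below 0.1 N and (horizontal distance between bottle_blue and cell_nl below 0.021 m or horizontal distance between bottle_blue and cell_nr below 0.021 m or horizontal distance between bottle_blue and cell_fl below 0.021 m or horizontal distance between bottle_blue and cell_fr below 0.021 m) and contact force between the fingers and bottle_blue below 0.1 N and horizontal distance between bottle_red and bottle_blue above 0.05 m), for 0.2 s.
2. the lid stands open (value of joint lid above 1.2 rad), for 0.2 s.
3. the filter is drawn up out of the housing, held by the gripper (z of filter in the frame of extractor above 0.152 m and contact force between the fingers and filter above 0.5 N), for 0.1 s.
At the end, for the whole second after the job is handed in: Bottles upright and released, one per crate cell; lid open past 1.2 rad; gripper alone holds the filter, still, upright within 0.2 rad, its centre 35 to 135 mm in front of the lamp face, within 30 mm of the face centre sideways and in height, square within 0.26 rad (all of step 1 and value of joint lid above 1.2 rad and contact force between the fingers and filter above 0.5 N and contact force between filter and extractor below 0.1 N and contact force between filter and lamp below 0.1 N and contact force between filter and crate below 0.1 N and height (world z) of filter above 0.05 m and angle between filter's own z axis and vertical below 0.2 rad and linear speed of filter below 0.03 m/s and angular speed of filter below 0.25 rad/s and x of filter_mid in the frame of lamp_face between -0.135 and -0.035 m and y of filter_mid in the frame of lamp_face between -0.03 and 0.03 m and z of filter_mid in the frame of lamp_face between -0.03 and 0.03 m and angle between the x axis of filter and the x axis of lamp, either way round below 0.26 rad); the arm keeps its last pose, push and grip.
It fails at once if a bottle is tipped over (angle between any of bottle_red, bottle_blue, stock_green, stock_yellow's own z axis and vertical above 0.6 rad).
It fails at once if a bottle is dropped ((linear speed of bottle_red above 0.65 m/s and contact force between the fingers and bottle_red below 0.05 N) or (linear speed of bottle_blue above 0.65 m/s and contact force between the fingers and bottle_blue below 0.05 N)).
It fails at once if the stock bottles, cup or card model are disturbed (distance of any of stock_green, stock_yellow, cup, model from where it was at the start of the episode above 0.03 m).
It fails at once if the lamp is knocked (contact force between lamp and anything else above 3 N).
It also fails if it takes over 72 s, if anything falls off the work surface, if the arm or the gripper's body presses on something with over 40 N, if the wrist force passes 120 N, or if a joint passes its speed limit or range.

### The arm

A 6-joint arm with a two-finger parallel gripper is mounted at the origin on the work surface. World frame = base frame: x ahead of the robot, y to its left, z up, the work surface at z = 0. Lengths are in m, angles in rad, forces in N, time in s.
With the tool pointing down it reaches from about 0.35 to 0.85 m from the base axis. Payload 8.1 kg.
Tool frame: the origin (TCP) lies midway between the tips of the shut fingers; the grasp point (between the pads) lies 19 mm behind it; z points along the fingers, y is the line along which they close (so a half turn about z gives the same grasp; the last joint's range is limited). The gripper opens to 93 mm and grips with 3 to 60 N. Pads are 15 mm wide; open, the fingers measure 128 mm over their backs; the gripper's body (75 mm by 188 mm) begins 65 mm behind the grasp point.
Start: joints at [1.034, 0.13, 1.488, -0, 1.523, -0.085], TCP at [0.262, 0.54, 0.219] pointing down, gripper open.
Joint ranges: [-2.96, 2.96], [-0.89, 2.26], [0.02, 2.5], [-1.34, 4.48], [0, 2.73], [-2.66, 2.66]. Speed limits (rad/s): [2.39, 2.39, 2.79, 3.14, 3.14, 3.14].

### API

Orientations are given as a rotation vector (axis times angle).
In Python, from plant import read_state, read_camera, get_calibration, close_job gives the robot as it stands.
- The arm moves only by the shell command python3 -m crank 'ROWS' [FORCE]. ROWS is JSON, a list that holds one entry, the list of rows, each a list of 7 numbers: the gripper's target within -1 to 1 (fully open at 1, half-way at 0, shut at -1), then the shift along the tool's x, y, z as a fraction of full scale, then the turn, a rotation vector about the tool's x, y, z as a fraction of full scale. In form: [[[grip, x, y, z, rx, ry, rz], ...]]. A call has exactly 5 rows; each row is the pose to reach, as a shift and turn from the pose commanded when the call began, along the tool's axes at that moment; what a row does not reach only later rows make up. Full scale, the value 1, is 0.5 m for a shift and 90 degrees for a turn. A row lasts 1/8 s, in which the tool goes at most 62.5 mm and 10.7 degrees, less where a joint would pass 70% of its speed; a pose out of reach is approached as far as the arm can. A call with a number of a shift or a turn outside -1 to 1 is refused whole. A call with a gripper value outside its range is refused whole. The fingers move at their own pace and stop on an object; FORCE is the grip in N (left out, the last holds). Time passes only in rows, so rows that repeat a pose let the fingers close, or fill a call up. It gives the time, the measured TCP pose, the force, the opening and the grip force at its end, in the units of the state.
- read_state(): the state, without advancing time (a new reading comes with each control period).
- read_camera(name): name is "scene" or "side" or "wrist"; returns the picture (400x640x3 uint8, red, green, blue); there is no depth.
- get_calibration(name): a dict with "fx", "fy", "cx", "cy" (pixels), "dist_coeffs" ([k1, k2, p1, p2, k3] as OpenCV has them; the pictures are not rectified), "eye" and "orientation" of the camera in the world; the wrist camera has in their place "mount" (4x4, takes a point from camera to tool coordinates, whose origin is the TCP and whose axes are the flange's). Camera axes: x right, y down, z forward; pixel columns grow to the right and rows downward; lengths in m; the calibration is good to about 2 mm. A picture is of the moment at which its call begins: read the wrist's pose just before it. get_calibration takes no time and is no camera call.
- close_job(): hands the job in; it is judged then, once.
The state is a dict: "t": time; "q": joint angles; "dq": joint speeds; "joint_torque": joint torques, N m; "tool_pos": TCP position; "orientation": TCP orientation; "force": force on the tool from outside, world axes, zero at the start; "wrist_torque": the same for the moment, N m; "opening": finger opening in m; "gripper_force": force on a finger pad.
Only numpy, scipy, OpenCV 4.12 (cv2) and the standard library are available. Lean on these libraries where they do the work, as an engineer would, in place of code of your own. Each camera call takes 0.05 s, during which the arm holds its last target. There are 200 camera calls.

## Working session

There is one attempt and no reset: what is moved stays moved. The work goes in short steps, Python scripts to look and compute and a shell command to move; the robot and the scene stay as the last step left them, time stands still between calls to the robot, and variables do not carry over. Pictures are saved under pics/ and viewed, at most 10 in all, crops included, and the job is handed in when it is done.

```bash
ls; mkdir -p pics; python3 - <<'E'
from plant import *
import cv2,numpy as np
s=read_state();print({k:np.round(v,3).tolist() for k,v in s.items()})
for n in("scene","side","wrist"):
    print(n,get_calibration(n))
for n in("scene","side"):
    im=read_camera(n)
    cv2.imwrite(f"pics/{n}0.png",im[:,:,::-1])
E
```

```text
pics
{'t': 0.0, 'q': [1.034, 0.131, 1.489, -0.0, 1.523, -0.085], 'dq': [-0.001, -0.001, 0.0, 0.001, -0.002, -0.001], 'joint_torque': [0.001, -55.985, -49.175, 0.077, 0.035, -0.0], 'tool_pos': [0.262, 0.539, 0.218], 'orientation': [-0.703, -3.061, 0.003], 'force': [0.587, 0.463, 1.064], 'wrist_torque': [-0.076, 0.008, 0.003], 'gripper_force': 0.0, 'opening': 0.093}
scene {'fx': 450.18334249522064, 'fy': 450.18334249522064, 'cx': 316.65099459321976, 'cy': 204.9418954691589, 'dist_coeffs': array([0.0023424, 0.       , 0.       , 0.       , 0.       ]), 'eye': array([1.43185277, 0.41768202, 0.89590636]), 'orientation': array([-1.35311667, -2.10518294,  0.97747951])}
side {'fx': 395.641836892982, 'fy': 395.641836892982, 'cx': 318.3573100012478, 'cy': 193.92455941025423, 'dist_coeffs': array([-0.09146975,  0.        ,  0.        ,  0.        ,  0.        ]), 'eye': array([1.33607986, 0.33702047, 0.83741061]), 'orientation': array([-1.39158361, -2.09501221,  0.96221444])}
wrist {'fx': 333.31319651714085, 'fy': 333.31319651714085, 'cx': 315.42698247253145, 'cy': 200.40083863904005, 'dist_coeffs': array([-0.0398183,  0.       ,  0.       ,  0.       ,  0.       ]), 'mount': array([[-9.09184219e-04, -9.66517964e-01, -2.56597346e-01,
         7.06835476e-02],
       [ 9.99999520e-01, -9.72678043e-04,  1.20527435e-04,
        -9.70756292e-04],
       [-3.66078535e-04, -2.56597113e-01,  9.66518384e-01,
        -1.65907261e-01],
       [ 0.00000000e+00,  0.00000000e+00,  0.00000000e+00,
         1.00000000e+00]])}
```

View pics/scene0.png

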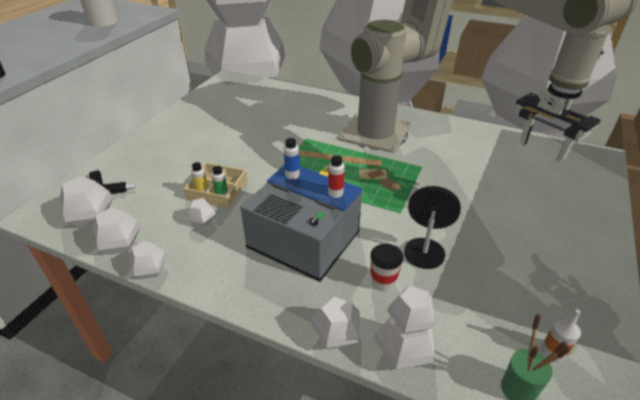

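View pics/side0.png

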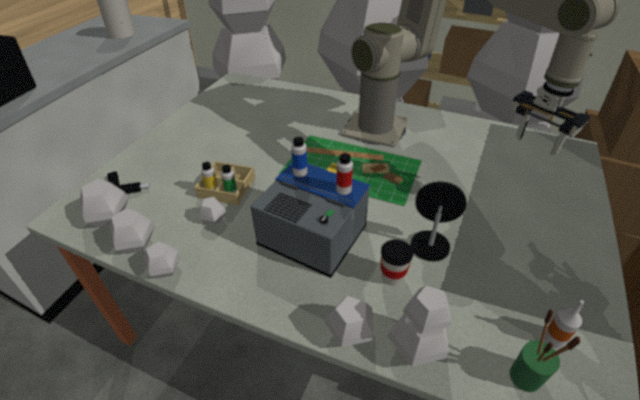

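The scene view shows the extractor in the middle with its rear facing the camera. The bottles are on the lid: blue at about (291,160), red at (336,178). The crate is at (215,185), the lamp at (432,225) and the cup at (386,265). I'll enlarge it to read corners.

```bash
python3 - <<'E'
import cv2
im=cv2.imread("pics/scene0.png")[130:290,175:475]
im=cv2.resize(im,None,fx=2.66,fy=2.66,interpolation=cv2.INTER_CUBIC)
im=cv2.convertScaleAbs(im,alpha=1.3,beta=10)
for i in range(0,300,20):
    x=int(i*2.66);cv2.line(im,(x,0),(x,6),(0,0,255),1);cv2.putText(im,str(175+i),(x,16),0,.35,(0,0,255))
for i in range(0,160,20):
    y=int(i*2.66);cv2.line(im,(0,y),(6,y),(0,0,255),1);cv2.putText(im,str(130+i),(8,y+4),0,.35,(0,0,255))
cv2.imwrite("pics/c1.png",im)
E
```

```text
(no output)
```

View pics/c1.png

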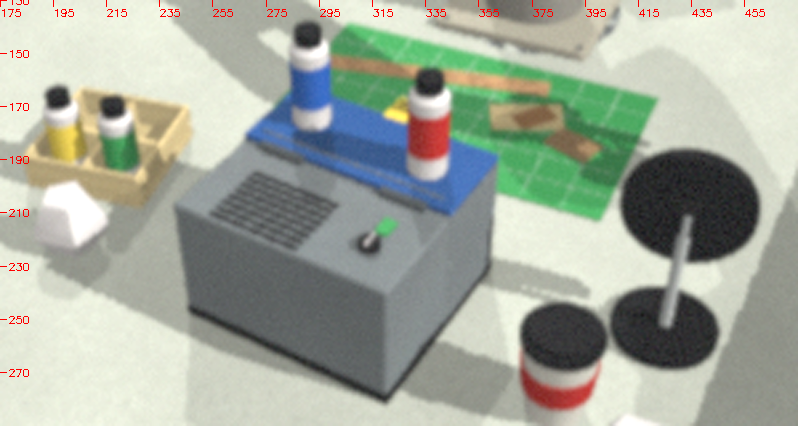

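Read from the enlargement, in scene pixels:
- Housing top rear corners: (241.5,207.8) and (320.5,240.5)
- Housing bottom corners: (246.4,245.8), (320.5,280.4) and (358.8,231.5)
- Lid corners: (361.8,189) and (268.6,181.5)
- Cap tops: blue (290.8,141.7), red (336.7,158.6)
- Lamp: head at (434.4,207.1), base at (424.6,253.3)

```bash
cat > h.py <<'E'
import numpy as np,cv2
from scipy.optimize import least_squares
from scipy.spatial.transform import Rotation as R
from plant import *
def cam(n):
    c=get_calibration(n);K=np.array([[c['fx'],0,c['cx']],[0,c['fy'],c['cy']],[0,0,1]]);D=np.array(c['dist_coeffs'])
    if n=='wrist':
        s=read_state();T=np.eye(4);T[:3,:3]=R.from_rotvec(s['orientation']).as_matrix();T[:3,3]=s['tool_pos']
        T=T@c['mount'];return K,D,T[:3,:3],T[:3,3]
    return K,D,R.from_rotvec(c['orientation']).as_matrix(),np.array(c['eye'])
def proj(P,C):
    K,D,Rm,e=C;P=np.atleast_2d(np.array(P,float))
    rv=R.from_matrix(Rm.T).as_rotvec();return cv2.projectPoints(P,rv,-Rm.T@e,K,D)[0][:,0]
def onz(px,z,C):
    K,D,Rm,e=C;u=cv2.undistortPoints(np.array([[px]],float),K,D)[0,0]
    d=Rm@[u[0],u[1],1];return e+d*(z-e[2])/d[2]
def w(p,P):
    x,y,a=p;P=np.atleast_2d(np.array(P,float));c,s=np.cos(a),np.sin(a)
    return np.c_[x+c*P[:,0]-s*P[:,1],y+s*P[:,0]+c*P[:,1],P[:,2]]
def fit(P,px,C,p0):
    r=least_squares(lambda p:(proj(w(p,P),C)-px).ravel(),p0,loss='soft_l1');return r.x,np.abs(r.fun).max()
E
python3 - <<'E'
from h import *
np.set_printoptions(precision=3,suppress=True)
C=cam('scene')
P=[[.12,-.12,.15],[.12,.12,.15],[.12,-.12,0],[.12,.12,0],[-.1,.12,0],[-.098,.12,.158]]
px=np.array([[241.5,207.8],[320.5,240.5],[246.4,245.8],[320.5,280.4],[358.8,231.5],[361.8,189]])
p,e=fit(P,px,C,[.6,0,0]);print('ext',p,e,proj(w(p,P),C)-px)
P=[[-.073,.073,.045],[-.073,-.073,.045],[.073,.073,0],[.073,-.073,0],[.073,-.073,.045]]
px=np.array([[246.4,170.6],[205.8,163.8],[227.3,207],[185.5,197.7],[186.3,189]])
c,e=fit(P,px,C,[.6,-.3,0]);print('crate',c,e);print(w(c,[[-.035,.035,0],[-.035,-.035,0]]))
for n,px,z in [('blue',(290.8,141.7),.268),('red',(336.7,158.6),.268),('yel',(196.4,165.3),.116),('gr',(217.1,168.7),.116),('lampbase',(424.6,253.3),.01),('lampheadback',(434.4,207.1),.15),('cup',(386,257),.11)]:
    q=onz(px,z,C);print(n,q)
print('lip',w(p,[[-.124,0,.154]]),'tab',w(p,[[-.05,0,.129]]))
E
```

```text
ext [ 0.613  0.005 -0.115] 1.7875784429093073 [[-1.602 -1.788]
 [ 0.018 -0.289]
 [-0.34   1.397]
 [-0.1    1.524]
 [ 0.814 -0.492]
 [ 0.942 -0.806]]
crate [ 0.538 -0.345  0.117] 3.4877577389848398
[[ 0.499 -0.314  0.   ]
 [ 0.507 -0.384  0.   ]]
blue [ 0.558 -0.059  0.268]
red [0.58  0.079 0.268]
yel [ 0.58  -0.372  0.116]
gr [ 0.569 -0.306  0.116]
lampbase [0.547 0.329 0.01 ]
lampheadback [0.518 0.325 0.15 ]
cup [0.697 0.259 0.11 ]
lip [[0.49  0.019 0.154]] tab [[0.564 0.011 0.129]]
```

```bash
cat >> h.py <<'E'
def go(x,y,z,yaw):
    "fractions [x,y,z, rx,ry,rz] from the present pose to tool down, tool y axis at yaw (deg)"
    s=read_state();R0=R.from_rotvec(s['orientation']).as_matrix();a=np.radians(yaw)
    ty=np.array([np.cos(a),np.sin(a),0]);tz=np.array([0,0,-1.]);R1=np.c_[np.cross(ty,tz),ty,tz]
    d=R0.T@(np.array([x,y,z])-s['tool_pos'])/.5;r=R.from_matrix(R0.T@R1).as_rotvec()/(np.pi/2)
    print(np.round(d,3).tolist(),np.round(r,3).tolist())
def show():
    s=read_state();R0=R.from_rotvec(s['orientation']).as_matrix()
    print('t',s['t'],'tcp',np.round(s['tool_pos'],4),'yaw',np.degrees(np.arctan2(R0[1,1],R0[0,1])).round(2),'tilt',np.degrees(np.arccos(-R0[2,2])).round(2),'op',s['opening'],'gf',s['gripper_force'],'F',np.round(s['force'],1),'q',np.round(s['q'],2))
E
python3 -c "
from h import *
go(.47,0.0,.44,65)"
```

```text
[-0.846, -0.789, -0.443] [-0.001, -0.0, -0.01]
```

```bash
python3 -m crank '[[[1,-0.1,-0.05,-0.2,0,0,0],[1,-0.2,-0.15,-0.25,0,0,0],[1,-0.3,-0.25,-0.3,0,0,0],[1,-0.4,-0.35,-0.35,0,0,0],[1,-0.5,-0.45,-0.4,0,0,0]]]'; python3 -c "
from h import *
show()
go(.47,0.0,.44,65)"
```

```text
t: 0.72
tool_pos: [0.3603, 0.3069, 0.3861]
orientation: [0.703, 3.062, -0.0]
force: [1.2, -0.0, -0.5]
opening: 0.0925
gripper_force: 0.0
t 0.725 tcp [0.3603 0.3069 0.3861] yaw 64.14 tilt 0.01 op 0.09246742156038215 gf 0.0 F [ 1.2 -0.  -0.5] q [ 0.6  -0.22  1.52 -0.    1.83 -0.52]
[-0.465, -0.457, -0.108] [-0.0, 0.0, -0.01]
```

```bash
python3 -m crank '[[[1,-0.09,-0.09,-0.03,0,0,0],[1,-0.18,-0.18,-0.06,0,0,0],[1,-0.27,-0.27,-0.08,0,0,0],[1,-0.36,-0.36,-0.1,0,0,0],[1,-0.4,-0.4,-0.1,0,0,0]]]'; python3 - <<'E'
from h import *
show()
C=cam('wrist');im=read_camera('wrist')
np.savez('w1.npz',K=C[0],D=C[1],R=C[2],e=C[3])
cv2.imwrite('pics/w1.png',cv2.convertScaleAbs(cv2.resize(im[:,:,::-1],(800,500),interpolation=cv2.INTER_CUBIC),alpha=1.2))
E
```

```text
t: 1.35
tool_pos: [0.4532, 0.0387, 0.4358]
orientation: [0.707, 3.06, -0.0]
force: [0.8, 0.4, -0.3]
opening: 0.0929
gripper_force: 0.0
t 1.35 tcp [0.4532 0.0387 0.4358] yaw 63.99 tilt 0.03 op 0.09287819462430258 gf 0.0 F [ 0.8  0.4 -0.3] q [-0.03 -0.24  1.45 -0.    1.93 -1.14]
```

View pics/w1.png

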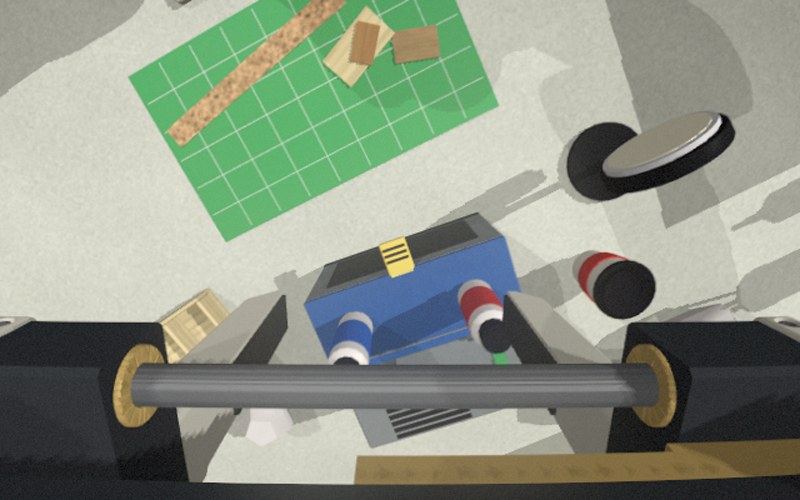

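The wrist view (800x500, 1.25x scale) shows:
- Lip: (392,239) to (401,272)
- Lid front corners: (305,303) and (505,237)
- Red cap top: (495,336)
- Blue bottle base: about (358,320)
- Lit face ends: (604,172) and (722,115)
- Lamp base centre: about (605,161)

```bash
python3 - <<'E'
from h import *
np.set_printoptions(precision=3,suppress=True)
d=np.load('w1.npz');W=(d['K'],d['D'],d['R'],d['e']);S=cam('scene')
f=1.25
Pw=[[-.098,-.12,.158],[-.098,.12,.158],[-.136,0,.158],[-.098,0,.158]];pw=np.array([[305,303],[505,237],[392.5,239],[401.5,272]])/f
Ps=[[.12,-.12,.15],[.12,.12,.15],[.12,-.12,0],[.12,.12,0],[-.1,.12,0],[-.098,.12,.158]]
ps=np.array([[241.5,207.8],[320.5,240.5],[246.4,245.8],[320.5,280.4],[358.8,231.5],[361.8,189]])
print('wrist only',fit(Pw,pw,W,[.6,0,0]))
r=least_squares(lambda p:np.r_[(proj(w(p,Pw),W)-pw).ravel(),(proj(w(p,Ps),S)-ps).ravel()],[.6,0,0],loss='soft_l1');print('both',r.x);p=r.x
print(proj(w(p,Pw),W)-pw,proj(w(p,Ps),S)-ps)
print('red',onz(np.array([495,336])/f,.268,W),'blue base',onz(np.array([358,320])/f,.158,W))
a=onz(np.array([604,172])/f,.15,W);b=onz(np.array([722,115])/f,.15,W);print('lamp face',a,b,(a+b)/2,np.linalg.norm(a-b),'yaw of lamp x',np.degrees(np.arctan2(*(b-a)[[1,0]]))-90,onz(np.array([663,143])/f,.15,W),'base',onz(np.array([605,161])/f,.01,W))
print('lip',w(p,[[-.124,0,.154]]),'tab',w(p,[[-.05,0,.129]]),np.degrees(p[2]))
E
```

```text
wrist only (array([ 0.618,  0.003, -0.124]), np.float64(1.4557711986714423))
both [ 0.617  0.005 -0.11 ]
[[-0.972  0.731]
 [ 0.876 -1.879]
 [-1.084 -0.073]
 [ 0.975 -1.518]] [[-2.386 -0.714]
 [-0.324  0.668]
 [-1.048  2.493]
 [-0.413  2.488]
 [ 0.26   0.132]
 [ 0.348 -0.197]]
red [0.578 0.075 0.268] blue base [ 0.551 -0.057  0.158]
lamp face [0.518 0.258 0.15 ] [0.516 0.395 0.15 ] [0.517 0.326 0.15 ] 0.13621014300611697 yaw of lamp x 0.6500309739160315 [0.517 0.327 0.15 ] base [0.544 0.323 0.01 ]
lip [[0.494 0.019 0.154]] tab [[0.567 0.01  0.129]] -6.300243198027321
```

```bash
python3 -c "
from h import *
show()
go(.555,-.058,.31,52)"
```

```text
t 1.4 tcp [0.454  0.0359 0.4351] yaw 63.88 tilt 0.13 op 0.09300961584997465 gf 0.0 F [-0.8 -1.4 -0.1] q [-0.03 -0.24  1.45 -0.    1.93 -1.15]
[-0.264, -0.079, 0.251] [-0.001, 0.001, 0.132]
```

```bash
python3 -m crank '[[[1,-0.09,-0.03,0.06,0,0,0.07],[1,-0.18,-0.06,0.12,0,0,0.132],[1,-0.264,-0.079,0.18,0,0,0.132],[1,-0.264,-0.079,0.25,0,0,0.132],[1,-0.264,-0.079,0.25,0,0,0.132]]]'; python3 -c "
from h import *
show()
go(.555,-.058,.209,52)"
```

```text
t: 2.02
tool_pos: [0.5524, -0.0515, 0.3063]
orientation: [-1.015, -2.965, 0.002]
force: [-0.4, 0.3, -0.2]
opening: 0.093
gripper_force: 0.0
t 2.025 tcp [ 0.5524 -0.0515  0.3063] yaw 52.21 tilt 0.45 op 0.09297662128217166 gf 0.0 F [-0.4  0.3 -0.2] q [-0.19 -0.    1.47  0.    1.68 -1.1 ]
[-0.013, -0.006, 0.194] [-0.002, -0.004, 0.002]
```

```bash
python3 -m crank '[[[1,-0.01,-0.003,0.07,0,0,0],[1,-0.01,-0.003,0.14,0,0,0],[1,-0.01,-0.003,0.2,0,0,0],[1,-0.01,-0.003,0.2,0,0,0],[0.2,-0.01,-0.003,0.2,0,0,0]]]' 15; python3 - <<'E'
from h import *
show()
im=read_camera('scene')[100:240,220:400]
im2=read_camera('side')[100:240,220:400]
o=cv2.resize(np.hstack([im,im2])[:,:,::-1],None,fx=2.2,fy=2.2,interpolation=cv2.INTER_CUBIC)
cv2.imwrite('pics/g1.png',o)
E
```

```text
t: 2.65
tool_pos: [0.5583, -0.0559, 0.2133]
orientation: [1.015, 2.97, 0.001]
force: [0.1, -0.2, 0.6]
opening: 0.0866
gripper_force: 0.0
t 2.65 tcp [ 0.5583 -0.0559  0.2133] yaw 52.26 tilt 0.18 op 0.08655838578887962 gf 0.0 F [ 0.1 -0.2  0.6] q [-0.19  0.02  1.61  0.    1.5  -1.1 ]
```

View pics/g1.png

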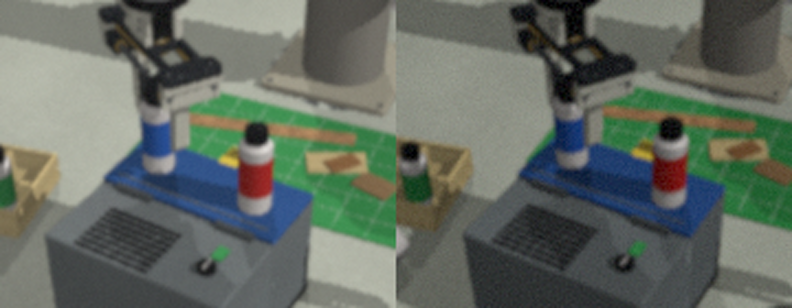

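The blue bottle at (158,135) in the crop stands upright between the fingers. Closing.

```bash
python3 -m crank '[[[-0.3,0,0,0,0,0,0],[-1,0,0,0,0,0,0],[-1,0,0,0,0,0,0],[-1,0,0,0,0,0,0],[-1,0,0,0,0,0,0]]]' 15; python3 -c "
from h import *
show();go(.507,-.384,.32,52)"
```

```text
t: 3.38
tool_pos: [0.5572, -0.0562, 0.2105]
orientation: [-1.017, -2.972, 0.0]
force: [-1.1, -1.0, 1.3]
opening: 0.0405
gripper_force: 14.8
t 3.375 tcp [ 0.5572 -0.0562  0.2105] yaw 52.23 tilt 0.02 op 0.040530908132462254 gf 14.843618720769882 F [-1.1 -1.   1.3] q [-0.19  0.03  1.61 -0.    1.5  -1.1 ]
[-0.322, -0.58, -0.219] [-0.0, 0.0, 0.003]
```

```bash
python3 -m crank '[[[-1,0,0,-0.05,0,0,0],[-1,0,0,-0.12,0,0,0],[-1,0,0,-0.2,0,0,0],[-1,-0.04,-0.06,-0.22,0,0,0],[-1,-0.08,-0.15,-0.22,0,0,0]]]'; python3 - <<'E'
from h import *
show()
a=read_camera('scene')[150:215,175:255];b=read_camera('side')[150:215,185:265]
o=np.hstack([cv2.resize(i[:,:,::-1],(400,325),interpolation=cv2.INTER_CUBIC) for i in(a,b)])
cv2.imwrite('pics/c2.png',cv2.convertScaleAbs(o,alpha=1.3))
E
```

```text
t: 4.0
tool_pos: [0.5437, -0.1399, 0.3219]
orientation: [1.012, 2.971, 0.001]
force: [-0.2, -0.4, -1.8]
opening: 0.04
gripper_force: 14.9
t 4.0 tcp [ 0.5437 -0.1399  0.3219] yaw 52.38 tilt 0.15 op 0.03996613649546139 gf 14.94289219379425 F [-0.2 -0.4 -1.8] q [-0.34  0.    1.43  0.    1.7  -1.26]
```

View pics/c2.png

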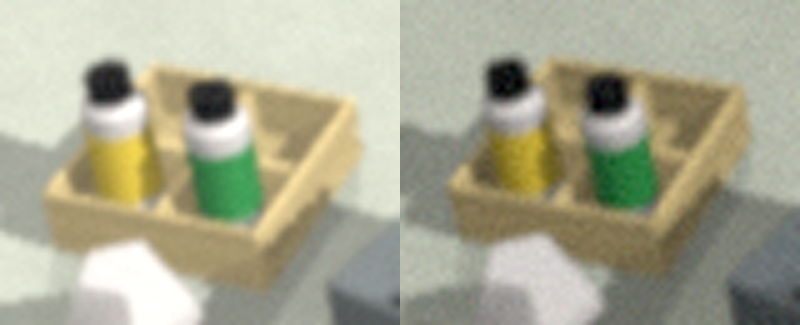

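Crate corners in the 5x crops:
- Scene top corners: (260,238), (47,190), (357,100), (150,65); bottom corners: (265,290), (55,245)
- Side top corners: (255,225), (52,178), (348,92), (148,60)

```bash
python3 - <<'E'
from h import *
np.set_printoptions(precision=4,suppress=True)
h=.073
P=[[h,h,.045],[h,-h,.045],[-h,h,.045],[-h,-h,.045],[h,h,0],[h,-h,0]]
a=np.array([[260,238],[47,190],[357,100],[150,65],[265,290],[55,245]])/5+[174.6,149.6]
b=np.array([[255,225],[52,178],[348,92],[148,60],[265,275],[58,228]])/5+[184.6,149.6]
for n,px in(('scene',a),('side',b)):
    p,e=fit(P,px,cam(n),[.54,-.345,.1]);print(n,p,e);print(proj(w(p,P),cam(n))-px)
p=least_squares(lambda p:np.r_[(proj(w(p,P),cam('scene'))-a).ravel(),(proj(w(p,P),cam('side'))-b).ravel()],[.54,-.345,.1],loss='soft_l1').x
print(p,w(p,[[-.035,.035,0],[-.035,-.035,0],[.035,.035,0],[.035,-.035,0]]))
c=w(p,[[-.035,-.035,0]])[0];go(c[0],c[1],.2,52)
E
```

```text
scene [ 0.5358 -0.3472  0.1343] 1.2237732195663398
[[-0.3435 -0.5664]
 [-1.2238  0.3653]
 [ 0.0659 -0.4082]
 [ 0.6689 -0.8523]
 [ 0.6233  0.4444]
 [-0.0023  0.6912]]
side [ 0.5411 -0.3454  0.1188] 1.9657398823984806
[[-0.2479 -0.3916]
 [-1.3406  0.8951]
 [ 0.0546 -1.649 ]
 [ 0.9408 -1.9657]
 [-0.0789  0.3866]
 [ 0.4964  1.534 ]]
[ 0.5379 -0.3466  0.1266] [[ 0.4988 -0.3163  0.    ]
 [ 0.5076 -0.3858  0.    ]
 [ 0.5682 -0.3075  0.    ]
 [ 0.5771 -0.3769  0.    ]]
[-0.244, -0.424, 0.242] [-0.001, 0.0, 0.0]
```

```bash
python3 -m crank '[[[-1,-0.06,-0.1,0,0,0,0],[-1,-0.12,-0.21,0,0,0,0],[-1,-0.18,-0.32,0.06,0,0,0],[-1,-0.24,-0.42,0.14,0,0,0],[-1,-0.24,-0.42,0.24,0,0,0]]]'; python3 -m crank '[[[-1,0,0,0.05,0,0,0],[-1,0,0,0.1,0,0,0],[-1,0,0,0.1,0,0,0],[-1,0,0,0.1,0,0,0],[-1,0,0,0.1,0,0,0]]]'; python3 -c "
from h import *
show();go(.507,-.385,.061,52)"
```

```text
t: 4.72
tool_pos: [0.5094, -0.383, 0.2011]
orientation: [1.02, 2.967, -0.003]
force: [0.9, -0.0, -0.6]
opening: 0.0401
gripper_force: 14.9
t: 5.35
tool_pos: [0.5101, -0.3798, 0.1524]
orientation: [1.016, 2.97, -0.002]
force: [-0.5, -0.8, 0.4]
opening: 0.0399
gripper_force: 14.9
t 5.35 tcp [ 0.5101 -0.3798  0.1524] yaw 52.25 tilt 0.16 op 0.039860744772309796 gf 14.942651242017746 F [-0.5 -0.8  0.4] q [-0.72  0.26  1.46  0.    1.42 -1.63]
[-0.001, -0.012, 0.183] [-0.0, 0.002, 0.003]
```

```bash
python3 -m crank '[[[-1,0,-0.012,0.04,0,0,0],[-1,0,-0.012,0.09,0,0,0],[-1,0,-0.012,0.14,0,0,0],[-1,0,-0.012,0.175,0,0,0],[-1,0,-0.012,0.18,0,0,0]]]'; python3 -m crank '[[[-1,0,0,0.003,0,0,0],[-1,0,0,0.006,0,0,0],[-1,0,0,0.008,0,0,0],[-1,0,0,0.008,0,0,0],[-1,0,0,0.008,0,0,0]]]'; python3 -c "
from h import *
show()"
```

```text
t: 5.98
tool_pos: [0.5046, -0.3838, 0.0589]
orientation: [-1.016, -2.971, -0.001]
force: [0.5, -0.8, -0.3]
opening: 0.0398
gripper_force: 15.0
t: 6.6
tool_pos: [0.5062, -0.3848, 0.0581]
orientation: [1.016, 2.971, -0.002]
force: [-1.4, 0.5, 6.1]
opening: 0.0397
gripper_force: 15.0
t 6.6 tcp [ 0.5062 -0.3848  0.0581] yaw 52.24 tilt 0.13 op 0.0397133009609553 gf 14.999381303787231 F [-1.4  0.5  6.1] q [-0.73  0.35  1.54 -0.    1.25 -1.64]
```

```bash
python3 -m crank '[[[0.3,0,0,0,0,0,0],[0.3,0,0,0,0,0,0],[0.3,0,0,-0.06,0,0,0],[0.3,0,0,-0.16,0,0,0],[0.3,0,0,-0.26,0,0,0]]]'; python3 -m crank '[[[0.3,0,0,-0.1,0,0,0],[0.3,0,0,-0.2,0,0,0],[0.6,0,0.1,-0.26,0,0,0],[1,0,0.2,-0.3,0,0,0],[1,0,0.3,-0.3,0,0,0]]]'; python3 -c "
from h import *
show();go(.579,.077,.32,52)"
```

```text
t: 7.22
tool_pos: [0.5051, -0.3837, 0.1873]
orientation: [-1.016, -2.971, -0.001]
force: [-0.5, -0.2, 0.7]
opening: 0.0602
gripper_force: 0.0
t: 7.85
tool_pos: [0.5988, -0.2648, 0.3393]
orientation: [1.016, 2.968, -0.001]
force: [1.3, -0.6, 0.2]
opening: 0.0858
gripper_force: 0.0
t 7.85 tcp [ 0.5988 -0.2648  0.3393] yaw 52.21 tilt 0.25 op 0.08580787398927105 gf 0.0 F [ 1.3 -0.6  0.2] q [-0.49  0.26  1.12  0.    1.75 -1.41]
[0.45, 0.516, 0.037] [0.0, 0.003, 0.002]
```

```bash
python3 -m crank '[[[1,0.08,0.09,0,0,0,0],[1,0.16,0.18,0,0,0,0],[1,0.24,0.27,0,0,0,0],[1,0.32,0.36,0,0,0,0],[1,0.4,0.45,0.02,0,0,0]]]'; python3 -m crank '[[[1,0.05,0.05,0.01,0,0,0],[1,0.05,0.05,0.02,0,0,0],[1,0.05,0.05,0.02,0,0,0],[1,0.05,0.05,0.02,0,0,0],[1,0.05,0.05,0.02,0,0,0]]]';  python3 - <<'E'
from h import *
show();go(.579,.077,.21,52)
a=read_camera('scene')[90:240,240:390];b=read_camera('side')[90:240,250:400]
o=np.hstack([cv2.resize(i[:,:,::-1],(400,400),interpolation=cv2.INTER_CUBIC) for i in(a,b)])
cv2.imwrite('pics/g2.png',o)
a=read_camera('scene')[120:220,165:265]
cv2.imwrite('pics/g2c.png',a[:,:,::-1])
E
```

```text
t: 8.48
tool_pos: [0.577, 0.0368, 0.3273]
orientation: [1.016, 2.971, 0.001]
force: [0.5, 0.2, -0.1]
opening: 0.0929
gripper_force: 0.0
t: 9.1
tool_pos: [0.5729, 0.0689, 0.3168]
orientation: [1.019, 2.971, 0.0]
force: [-0.3, 0.1, -0.0]
opening: 0.0929
gripper_force: 0.0
t 9.1 tcp [0.5729 0.0689 0.3168] yaw 52.14 tilt 0.02 op 0.09286752292190092 gf 0.0 F [-0.3  0.1 -0. ] q [ 0.03  0.05  1.4  -0.    1.69 -0.88]
[0.0, 0.02, 0.214] [0.0, 0.0, 0.002]
```

```bash
python3 -m crank '[[[1,0,0.02,0.06,0,0,0],[1,0,0.02,0.12,0,0,0],[1,0,0.02,0.18,0,0,0],[1,0,0.02,0.214,0,0,0],[1,0,0.02,0.214,0,0,0]]]' 15; python3 -m crank '[[[0.2,0,0,0,0,0,0],[-0.3,0,0,0,0,0,0],[-1,0,0,0,0,0,0],[-1,0,0,0,0,0,0],[-1,0,0,0,0,0,0]]]' 15;python3 -c "
from h import *
show();go(.499,-.316,.33,52)"
```

```text
t: 9.88
tool_pos: [0.578, 0.0777, 0.2083]
orientation: [-1.016, -2.97, 0.001]
force: [-0.3, -0.1, 0.3]
opening: 0.0931
gripper_force: 0.0
t: 10.5
tool_pos: [0.5788, 0.0778, 0.2096]
orientation: [1.017, 2.972, 0.0]
force: [-0.2, 0.1, 1.5]
opening: 0.0472
gripper_force: 0.0
t 10.5 tcp [0.5788 0.0778 0.2096] yaw 52.23 tilt 0.01 op 0.047198928165293 gf 0.0 F [-0.2  0.1  1.5] q [ 0.05  0.09  1.55 -0.    1.5  -0.87]
[-0.356, -0.72, -0.241] [0.0, 0.0, 0.003]
```

```bash
python3 -m crank '[[[-1,0,0,0,0,0,0],[-1,0,0,0,0,0,0],[-1,0,0,-0.04,0,0,0],[-1,0,0,-0.12,0,0,0],[-1,0,0,-0.2,0,0,0]]]'; python3 -m crank '[[[-1,-0.05,-0.1,-0.03,0,0,0],[-1,-0.1,-0.2,-0.04,0,0,0],[-1,-0.15,-0.3,-0.04,0,0,0],[-1,-0.2,-0.4,-0.04,0,0,0],[-1,-0.25,-0.5,-0.04,0,0,0]]]'; python3 -c "
from h import *
show();go(.499,-.317,.18,52)"
```

```text
t: 11.12
tool_pos: [0.5784, 0.0777, 0.3116]
orientation: [-1.017, -2.972, 0.0]
force: [0.7, -0.2, -1.3]
opening: 0.0398
gripper_force: 15.0
t: 11.75
tool_pos: [0.5238, -0.1981, 0.3311]
orientation: [1.016, 2.971, -0.0]
force: [1.1, 0.6, -1.3]
opening: 0.0398
gripper_force: 15.0
t 11.75 tcp [ 0.5238 -0.1981  0.3311] yaw 52.24 tilt 0.08 op 0.03981056040958535 gf 14.96433287858963 F [ 1.1  0.6 -1.3] q [-0.45  0.    1.42 -0.    1.72 -1.36]
[-0.106, -0.219, 0.302] [0.0, 0.001, 0.003]
```

```bash
python3 -m crank '[[[-1,-0.05,-0.1,0.05,0,0,0],[-1,-0.106,-0.219,0.13,0,0,0],[-1,-0.106,-0.219,0.2,0,0,0],[-1,-0.106,-0.219,0.26,0,0,0],[-1,-0.106,-0.219,0.3,0,0,0]]]'; python3 -m crank '[[[-1,0,0,0.01,0,0,0],[-1,0,0,0.03,0,0,0],[-1,0,0,0.06,0,0,0],[-1,0,0,0.06,0,0,0],[-1,0,0,0.06,0,0,0]]]';python3 -c "
from h import *
show();go(.499,-.317,.061,52)"
```

```text
t: 12.38
tool_pos: [0.4987, -0.3154, 0.1787]
orientation: [-1.017, -2.971, -0.001]
force: [-0.4, -0.6, -1.5]
opening: 0.0398
gripper_force: 15.0
t: 13.0
tool_pos: [0.4994, -0.3154, 0.1497]
orientation: [1.017, 2.972, -0.0]
force: [0.7, -0.5, -1.6]
opening: 0.0398
gripper_force: 15.0
t 13.0 tcp [ 0.4994 -0.3154  0.1497] yaw 52.24 tilt 0.01 op 0.039823920732050155 gf 14.975186884403229 F [ 0.7 -0.5 -1.6] q [-0.65  0.15  1.6  -0.    1.4  -1.56]
[-0.001, -0.003, 0.178] [-0.0, 0.0, 0.003]
```

```bash
python3 -m crank '[[[-1,0,0,0.05,0,0,0],[-1,0,0,0.1,0,0,0],[-1,0,0,0.15,0,0,0],[-1,0,0,0.172,0,0,0],[-1,0,0,0.175,0,0,0]]]'; python3 -m crank '[[[-1,0,0,0.003,0,0,0],[-1,0,0,0.007,0,0,0],[-1,0,0,0.011,0,0,0],[-1,0,0,0.011,0,0,0],[-1,0,0,0.011,0,0,0]]]'; python3 -c "
from h import *
show()"
```

```text
t: 13.62
tool_pos: [0.4991, -0.3153, 0.0618]
orientation: [-1.017, -2.972, -0.0]
force: [0.3, -0.1, -1.4]
opening: 0.04
gripper_force: 15.0
t: 14.25
tool_pos: [0.5, -0.3156, 0.0574]
orientation: [1.016, 2.971, -0.0]
force: [0.7, 2.5, 4.6]
opening: 0.0399
gripper_force: 15.0
t 14.25 tcp [ 0.5    -0.3156  0.0574] yaw 52.24 tilt 0.1 op 0.03990018742810351 gf 14.999128729104996 F [0.7 2.5 4.6] q [-0.65  0.24  1.67  0.    1.23 -1.56]
```

```bash
python3 -m crank '[[[0.3,0,0,0,0,0,0],[0.3,0,0,0,0,0,0],[0.3,0,0,-0.06,0,0,0],[0.3,0,0,-0.16,0,0,0],[0.3,0,0,-0.26,0,0,0]]]'; python3 -m crank '[[[0.3,0,0,-0.1,0,0,0],[0.3,0,0,-0.2,0,0,0],[0.3,0,0.08,-0.3,0,0,-0.1],[0.3,0,0.18,-0.34,0,0,-0.22],[0.3,0,0.3,-0.34,0,0,-0.34]]]'; python3 -c "
from h import *
show();go(.56,.015,.34,83.5)"
```

```text
t: 14.88
tool_pos: [0.4986, -0.3151, 0.1871]
orientation: [-1.017, -2.971, -0.001]
force: [0.8, -0.0, 1.4]
opening: 0.0606
gripper_force: 0.0
t: 15.5
tool_pos: [0.5924, -0.1967, 0.3595]
orientation: [0.193, 3.131, -0.003]
force: [1.1, 0.4, -0.6]
opening: 0.0602
gripper_force: 0.0
t 15.5 tcp [ 0.5924 -0.1967  0.3595] yaw 82.96 tilt 0.27 op 0.06016292705864724 gf 0.0 F [ 1.1  0.4 -0.6] q [-0.4   0.18  1.18 -0.    1.78 -1.85]
[0.116, 0.412, 0.038] [-0.001, 0.003, -0.006]
```

```bash
python3 -m crank '[[[0.3,0.02,0.1,0,0,0,0],[0.3,0.05,0.2,0.01,0,0,0],[0.3,0.08,0.3,0.02,0,0,0],[0.3,0.116,0.412,0.03,0,0,-0.006],[0.3,0.116,0.412,0.038,0,0,-0.006]]]'; python3 - <<'E'
from h import *
read_camera('scene')
show()
C=cam('wrist');im=read_camera('wrist');a=read_camera('scene')[120:220,165:265]
np.savez('w2.npz',K=C[0],D=C[1],R=C[2],e=C[3])
o=cv2.resize(im[:,:,::-1],(800,500),interpolation=cv2.INTER_CUBIC)
o[350:600,0:250]=0
o[250:500,0:250]=cv2.resize(a[:,:,::-1],(250,250))
cv2.imwrite('pics/w2.png',cv2.convertScaleAbs(o,alpha=1.2))
E
```

```text
t: 16.12
tool_pos: [0.559, 0.0185, 0.3374]
orientation: [-0.177, -3.136, -0.001]
force: [0.9, -0.2, -0.7]
opening: 0.0605
gripper_force: 0.0
t 16.175 tcp [0.5592 0.0164 0.3366] yaw 83.45 tilt 0.06 op 0.060855051256086645 gf 0.0 F [-0.  -0.6 -0.3] q [-0.06  0.    1.41 -0.    1.73 -1.52]
```

View pics/w2.png

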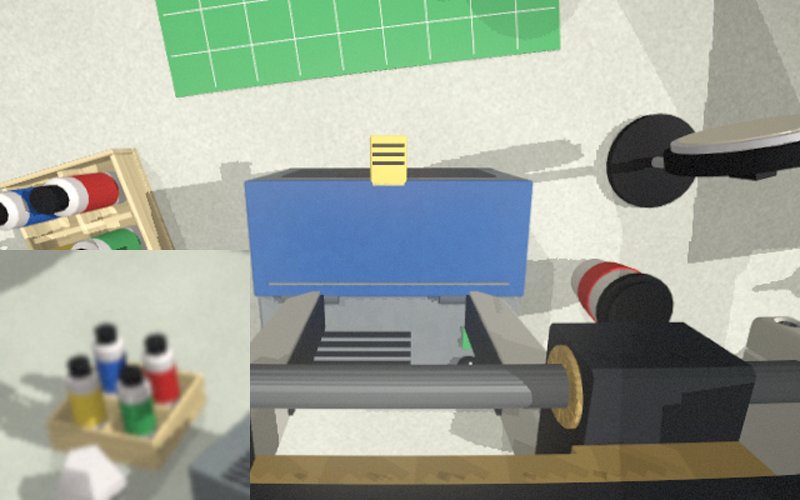

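All four bottles stand in the crate cells (inset). In this view the lid's front corners are (246,181) and (532,180), the rear corners are (255,296) and (526,297), and the lip runs from (388.5,136) to (389,184). The lamp base centre is about (653,160).

```bash
python3 - <<'E'
from h import *
np.set_printoptions(precision=4,suppress=True)
d=np.load('w2.npz');W=(d['K'],d['D'],d['R'],d['e'])
P=[[-.098,-.12,.158],[-.098,.12,.158],[.004,-.12,.158],[.004,.12,.158],[-.136,0,.158],[-.098,0,.158]]
px=np.array([[246,181],[532,180],[255,296],[526,297],[388.5,136],[389,184]])/1.25
p,e=fit(P,px,W,[.617,0,-.11]);print(p,np.degrees(p[2]),e);print(proj(w(p,P),W)-px)
print('base',onz(np.array([653,160])/1.25,.01,W),'faceL',onz(np.array([668,155])/1.25,.15,W))
L=w(p,[[-.126,0,.154]])[0];print('lip',L,'tab',w(p,[[-.05,0,.129]]))
go(L[0],L[1],.20,90+np.degrees(p[2]))
E
```

```text
[ 0.6177  0.0048 -0.1119] -6.411001318872923 2.3386575027826098
[[-1.7812  0.7835]
 [ 2.3387  0.7467]
 [-0.2683  1.5806]
 [-0.4126  0.0948]
 [ 0.3568 -2.2197]
 [ 0.1953 -2.3081]]
base [0.5438 0.3237 0.01  ] faceL [0.5253 0.2512 0.15  ]
lip [0.4925 0.0189 0.154 ] tab [[0.568  0.0104 0.129 ]]
[0.134, -0.006, 0.274] [-0.0, -0.0, -0.004]
```

```bash
python3 -m crank '[[[0.3,0.07,-0.003,0.07,0,0,0],[0.3,0.136,-0.006,0.15,0,0,-0.004],[0.3,0.136,-0.006,0.22,0,0,-0.004],[0.3,0.136,-0.006,0.27,0,0,-0.004],[0.3,0.136,-0.006,0.27,0,0,-0.004]]]' 15; python3 -m crank '[[[0.3,0,0,0.05,0,0,0],[0.3,0,0,0.1,0,0,0],[0.3,0,0,0.13,0,0,0],[0.3,0,0,0.13,0,0,0],[0.3,0,0,0.13,0,0,0]]]' 15;python3 -c "
from h import *
show();go(.4915,.019,.135,83.6)"
```

```text
t: 16.9
tool_pos: [0.4905, 0.0185, 0.2004]
orientation: [-0.178, -3.132, 0.0]
force: [0.5, -0.4, 0.4]
opening: 0.0601
gripper_force: 0.0
t: 17.52
tool_pos: [0.4927, 0.0196, 0.1388]
orientation: [0.175, 3.135, -0.0]
force: [0.6, 0.9, -0.3]
opening: 0.0601
gripper_force: 0.0
t 17.525 tcp [0.4927 0.0196 0.1388] yaw 83.6 tilt 0.09 op 0.06006810561688518 gf 0.0 F [ 0.6  0.9 -0.3] q [-0.06 -0.11  1.88 -0.    1.37 -1.52]
[0.002, -0.002, 0.008] [0.0, 0.001, 0.0]
```

Close and check the width.

```bash
python3 -m crank '[[[-0.3,0.002,-0.001,0.006,0,0,0],[-1,0.002,-0.001,0.006,0,0,0],[-1,0.002,-0.001,0.006,0,0,0],[-1,0.002,-0.001,0.006,0,0,0],[-1,0.002,-0.001,0.006,0,0,0]]]' 12;python3 - <<'E'
from h import *
show()
s=read_state();t=s['tool_pos']
# arc in tool axes (tool x = -ext x, tool z down), fractions, relative to closed grasp
r=np.hypot(.127,.004);a0=np.arctan2(.004,.127)
for a in np.linspace(0,1.7,18):
    dx=r*np.cos(a0)-r*np.cos(a0+a);dz=r*np.sin(a0+a)-r*np.sin(a0)
    print(round(a,2),round(-dx/.5,3),round(-dz/.5,3))
E
```

```text
t: 18.15
tool_pos: [0.4908, 0.0191, 0.1347]
orientation: [0.175, 3.137, -0.001]
force: [-0.3, -3.0, 2.1]
opening: 0.0301
gripper_force: 12.0
t 18.15 tcp [0.4908 0.0191 0.1347] yaw 83.61 tilt 0.04 op 0.030061301127692185 gf 11.999524980783463 F [-0.3 -3.   2.1] q [-0.06 -0.11  1.89 -0.    1.37 -1.52]
0.0 -0.0 -0.0
0.1 -0.002 -0.025
0.2 -0.007 -0.05
0.3 -0.014 -0.075
0.4 -0.023 -0.098
0.5 -0.035 -0.121
0.6 -0.049 -0.142
0.7 -0.065 -0.162
0.8 -0.083 -0.18
0.9 -0.102 -0.196
1.0 -0.123 -0.21
1.1 -0.146 -0.222
1.2 -0.169 -0.232
1.3 -0.194 -0.239
1.4 -0.219 -0.244
1.5 -0.244 -0.246
1.6 -0.269 -0.246
1.7 -0.295 -0.243
```

```bash
python3 -m crank '[[[-1,-0.002,0,-0.025,0,0,0],[-1,-0.007,0,-0.05,0,0,0],[-1,-0.014,0,-0.075,0,0,0],[-1,-0.023,0,-0.098,0,0,0],[-1,-0.035,0,-0.121,0,0,0]]]' 12; python3 -m crank '[[[-1,-0.014,0,-0.021,0,0,0],[-1,-0.03,0,-0.041,0,0,0],[-1,-0.048,0,-0.059,0,0,0],[-1,-0.067,0,-0.075,0,0,0],[-1,-0.088,0,-0.089,0,0,0]]]';python3 -c "
from h import *
show()"
```

```text
t: 18.77
tool_pos: [0.5079, 0.0171, 0.1957]
orientation: [-0.175, -3.136, 0.001]
force: [0.2, -6.0, -3.8]
opening: 0.0299
gripper_force: 12.0
t: 19.4
tool_pos: [0.5516, 0.0122, 0.2405]
orientation: [-0.175, -3.135, 0.001]
force: [-4.9, -5.4, -0.5]
opening: 0.0302
gripper_force: 12.0
t 19.4 tcp [0.5516 0.0122 0.2405] yaw 83.6 tilt 0.09 op 0.030204785207439976 gf 11.99979767203331 F [-4.9 -5.4 -0.5] q [-0.07 -0.01  1.59 -0.    1.56 -1.53]
```

```bash
python3 -m crank '[[[-1,-0.023,0,-0.012,0,0,0],[-1,-0.046,0,-0.022,0,0,0],[-1,-0.071,0,-0.029,0,0,0],[-1,-0.096,0,-0.034,0,0,0],[-1,-0.121,0,-0.036,0,0,0]]]' 12; python3 -m crank '[[[-1,-0.025,0,0,0,0,0],[-1,-0.05,0,0.003,0,0,0],[-1,-0.05,0,0.003,0,0,0],[-1,-0.05,0,0.003,0,0,0],[-1,-0.05,0,0.003,0,0,0]]]';python3 -c "
from h import *
show()"
```

```text
t: 20.02
tool_pos: [0.6125, 0.0052, 0.2596]
orientation: [0.176, 3.136, -0.002]
force: [-4.2, -5.8, 5.0]
opening: 0.0298
gripper_force: 12.0
t: 20.65
tool_pos: [0.6383, 0.0022, 0.2586]
orientation: [0.176, 3.132, -0.002]
force: [0.6, -5.7, 3.4]
opening: 0.0298
gripper_force: 12.0
t 20.65 tcp [0.6383 0.0022 0.2586] yaw 83.58 tilt 0.26 op 0.02981887875858797 gf 12.001414597034454 F [ 0.6 -5.7  3.4] q [-0.08  0.22  1.32 -0.    1.6  -1.53]
```

```bash
python3 -m crank '[[[0.3,0,0,0,0,0,0],[0.3,0,0,0,0,0,0],[0.3,0,0,-0.06,0,0,0],[0.3,0,0,-0.14,0,0,0],[0.3,0,0,-0.2,0,0,0]]]'; python3 -m crank '[[[0.3,0.03,0,0,0,0,0],[0.3,0.06,0,0,0,0,0],[0.3,0.06,0,0,0,0,0],[0.3,0.06,0,0,0,0,0],[0.3,0.06,0,0,0,0,0]]]'; python3 - <<'E'
from h import *
show()
C=cam('wrist');im=read_camera('wrist')
np.savez('w3.npz',K=C[0],D=C[1],R=C[2],e=C[3])
o=cv2.resize(im[:,:,::-1],(800,500),interpolation=cv2.INTER_CUBIC)
a=read_camera('scene')[130:280,200:460]
o[320:500,0:312]=cv2.resize(a[:,:,::-1],(312,180),interpolation=cv2.INTER_CUBIC)
cv2.imwrite('pics/w3.png',cv2.convertScaleAbs(o,alpha=1.2))
E
```

```text
t: 21.28
tool_pos: [0.6369, 0.0038, 0.3578]
orientation: [0.174, 3.136, 0.001]
force: [0.2, 0.1, -0.1]
opening: 0.0604
gripper_force: 0.0
t: 21.9
tool_pos: [0.6073, 0.0065, 0.3556]
orientation: [-0.175, -3.136, -0.0]
force: [0.1, -0.1, -0.2]
opening: 0.0609
gripper_force: 0.0
t 21.9 tcp [0.6073 0.0065 0.3556] yaw 83.62 tilt 0.03 op 0.060857142595266 gf 0.0 F [ 0.1 -0.1 -0.2] q [-0.07  0.14  1.23  0.    1.77 -1.53]
```

View pics/w3.png

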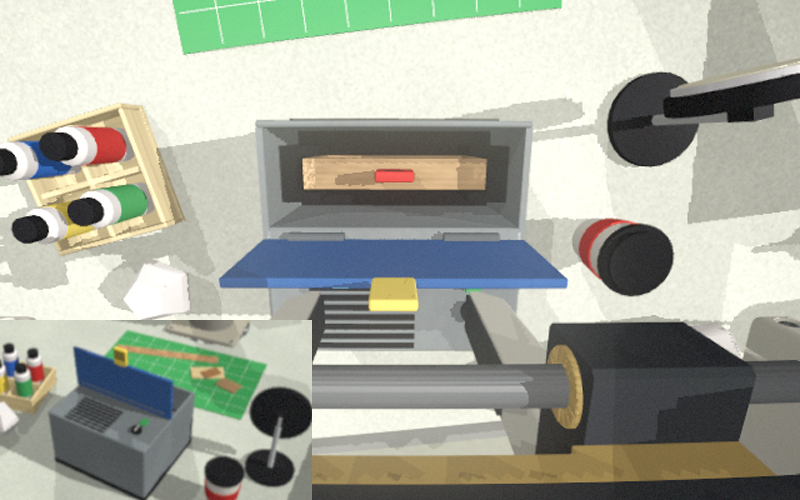

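The lid stands open. The red tab's top is centred at (394.5,175.5) in the bay and the lamp base is at (652,119).

```bash
python3 - <<'E'
from h import *
np.set_printoptions(precision=4,suppress=True)
d=np.load('w3.npz');W=(d['K'],d['D'],d['R'],d['e'])
print('tab top',onz(np.array([394.5,175.5])/1.25,.141,W),'base',onz(np.array([652,119])/1.25,.01,W))
go(.568,.0105,.24,83.6)
E
```

```text
tab top [0.5674 0.0103 0.141 ] base [0.5445 0.3226 0.01  ]
[0.079, -0.001, 0.231] [0.0, -0.0, 0.0]
```

```bash
python3 -m crank '[[[0.3,0.04,0,0.02,0,0,0],[0.3,0.079,0,0.08,0,0,0],[0.3,0.079,0,0.15,0,0,0],[0.3,0.079,0,0.22,0,0,0],[0.3,0.079,0,0.28,0,0,0]]]' 30; python3 -m crank '[[[0.3,0,0,0.06,0,0,0],[0.3,0,0,0.12,0,0,0],[0.3,0,0,0.17,0,0,0],[0.3,0,0,0.19,0,0,0],[0.3,0,0,0.19,0,0,0]]]' 30;python3 -c "
from h import *
show();go(.5677,.0104,.113,83.6)"
```

```text
t: 22.62
tool_pos: [0.5675, 0.0109, 0.2145]
orientation: [-0.175, -3.136, -0.0]
force: [0.5, 0.2, 0.3]
opening: 0.0606
gripper_force: 0.0
t: 23.25
tool_pos: [0.5675, 0.0109, 0.1206]
orientation: [-0.175, -3.136, -0.0]
force: [0.1, -0.1, 1.2]
opening: 0.0608
gripper_force: 0.0
t 23.25 tcp [0.5675 0.0109 0.1206] yaw 83.62 tilt 0.07 op 0.06077900321131009 gf 0.0 F [ 0.1 -0.1  1.2] q [-0.07  0.11  1.69 -0.    1.34 -1.53]
[-0.0, -0.001, 0.015] [-0.0, -0.001, 0.0]
```

```bash
python3 -m crank '[[[0.3,0,0,0.015,0,0,0],[-0.3,0,0,0.015,0,0,0],[-1,0,0,0.015,0,0,0],[-1,0,0,0.015,0,0,0],[-1,0,0,0.015,0,0,0]]]' 30;python3 -c "
from h import *
show()"; python3 -m crank '[[[-1,0,0,-0.02,0,0,0],[-1,0,0,-0.05,0,0,0],[-1,0,0,-0.09,0,0,0],[-1,0,0,-0.14,0,0,0],[-1,0,0,-0.19,0,0,0]]]';python3 -c "
from h import *
show()"
```

```text
t: 23.88
tool_pos: [0.5681, 0.0108, 0.114]
orientation: [0.175, 3.136, -0.0]
force: [-0.4, -0.5, 1.6]
opening: 0.0354
gripper_force: 30.0
t 23.875 tcp [0.5681 0.0108 0.114 ] yaw 83.62 tilt 0.04 op 0.03538714955796345 gf 30.000371038913727 F [-0.4 -0.5  1.6] q [-0.07  0.12  1.7  -0.    1.33 -1.53]
t: 24.5
tool_pos: [0.568, 0.0109, 0.2108]
orientation: [0.175, 3.136, 0.0]
force: [0.1, -0.9, -4.1]
opening: 0.0355
gripper_force: 30.0
t 24.5 tcp [0.568  0.0109 0.2108] yaw 83.62 tilt 0.07 op 0.03551474540873584 gf 29.99909520149231 F [ 0.1 -0.9 -4.1] q [-0.07  0.05  1.59  0.    1.5  -1.53]
```

```bash
python3 -m crank '[[[-1,0,0,-0.08,0,0,0],[-1,0,0,-0.16,0,0,0],[-1,0,0,-0.24,0,0,0],[-1,0,0,-0.28,0,0,0],[-1,0,0,-0.28,0,0,0]]]'; python3 - <<'E'
from h import *
show()
np.set_printoptions(precision=4,suppress=True)
th=np.linspace(0,2*np.pi,90)
obs=[]
for n,(x0,x1,y0,y1) in(('scene',(400,470,180,232)),('side',(408,475,175,225))):
    im=cv2.imread(f'pics/{n}0.png');g=im.max(axis=2)
    m=np.zeros(g.shape,np.uint8);m[y0:y1,x0:x1]=(g[y0:y1,x0:x1]<75)*255
    nn,lab,st,ce=cv2.connectedComponentsWithStats(m);k=1+np.argmax(st[1:,4])
    c=max(cv2.findContours((lab==k).astype(np.uint8),0,1)[0],key=cv2.contourArea);h=cv2.convexHull(c)[:,0].astype(np.float32)
    print(n,st[k]);obs.append((cam(n),h))
def mom(h):
    M=cv2.moments(h.astype(np.float32).reshape(-1,1,2));a=M['m00'];return np.array([M['m10']/a,M['m01']/a,np.sqrt(M['mu20']/a),np.sqrt(M['mu02']/a),M['mu11']/a/15])
def res(p):
    P=np.array([[d,.065*np.cos(t),.15+.065*np.sin(t)] for d in(0,.024) for t in th]);r=[]
    for C,h in obs: r.append(mom(cv2.convexHull(proj(w(p,P),C).astype(np.float32)))-mom(h))
    return np.concatenate(r)
for a0 in(-.2,.2):
    r=least_squares(res,[.51,.325,a0],diff_step=1e-3);print(r.x,np.degrees(r.x[2]),r.fun)
E
```

```text
t: 25.12
tool_pos: [0.5687, 0.0109, 0.3521]
orientation: [0.174, 3.131, -0.0]
force: [-0.6, 0.4, -4.7]
opening: 0.0357
gripper_force: 30.0
t 25.125 tcp [0.5687 0.0109 0.3521] yaw 83.62 tilt 0.32 op 0.03567037482933407 gf 29.999246299266815 F [-0.6  0.4 -4.7] q [-0.07  0.02  1.36  0.    1.75 -1.53]
scene [ 409  186   51   42 1649]
side [ 416  181   51   43 1632]
[0.5117 0.3215 0.1458] 8.352872106155122 [-0.2732  0.9177  0.6838  1.2167 -0.2158  0.2492 -1.0046  0.4975  0.8376
 -0.184 ]
[0.5117 0.3215 0.1466] 8.396715341073202 [-0.2732  0.9178  0.6843  1.2159 -0.219   0.2492 -1.0045  0.4977  0.8367
 -0.1873]
```

```bash
python3 -c "
from h import *
go(.4285,.3146,.34,96)"
```

```text
[0.346, 0.573, 0.022] [-0.0, 0.004, -0.138]
```

```bash
python3 -m crank '[[[-1,0.02,0.03,0,0,0,0],[-1,0.06,0.09,0,0,0,0],[-1,0.11,0.17,0,0,0,-0.03],[-1,0.16,0.25,0,0,0,-0.05],[-1,0.21,0.33,0,0,0,-0.07]]]'; python3 -m crank '[[[-1,0.05,0.08,0,0,0,-0.03],[-1,0.09,0.15,0,0,0,-0.05],[-1,0.12,0.2,0,0,0,-0.06],[-1,0.13,0.23,0,0,0,-0.068],[-1,0.136,0.243,0.02,0,0,-0.068]]]';python3 -c "
from h import *
show();go(.4285,.3146,.2045,96)"
```

```text
t: 25.75
tool_pos: [0.4797, 0.1883, 0.3469]
orientation: [-0.0, -3.139, 0.0]
force: [0.2, 0.1, -3.2]
opening: 0.0356
gripper_force: 30.0
t: 26.38
tool_pos: [0.4137, 0.3089, 0.3382]
orientation: [-0.167, 3.137, 0.0]
force: [0.4, -0.2, -4.8]
opening: 0.0359
gripper_force: 30.0
t 26.375 tcp [0.4137 0.3089 0.3382] yaw 96.1 tilt 0.03 op 0.03591531474152297 gf 29.999004900455475 F [ 0.4 -0.2 -4.8] q [ 0.54 -0.12  1.52 -0.    1.74 -1.14]
[-0.031, 0.008, 0.267] [0.0, 0.0, 0.001]
```

```bash
python3 -m crank '[[[-1,0,0,0.04,0,0,0],[-1,0,0,0.1,0,0,0],[-1,0,0,0.17,0,0,0],[-1,0,0,0.23,0,0,0],[-1,0,0,0.26,0,0,0]]]'; python3 -m crank '[[[-1,-0.006,0.003,0.005,0,0,0],[-1,-0.01,0.006,0.007,0,0,0],[-1,-0.01,0.008,0.007,0,0,0],[-1,-0.01,0.008,0.007,0,0,0],[-1,-0.01,0.008,0.007,0,0,0]]]';python3 - <<'E'
from h import *
show()
C=cam('wrist');im=read_camera('wrist')
np.savez('w4.npz',K=C[0],D=C[1],R=C[2],e=C[3])
a=read_camera('scene')[120:290,360:500];b=read_camera('side')[110:280,360:500]
o=np.zeros((600,800,3),np.uint8)
o[:400]=cv2.resize(im[:,:,::-1],(640,400))[:,:,:].repeat(1,0) if False else cv2.resize(im[:,:,::-1],(800,400))
o[:340]=0
o=np.hstack([cv2.resize(i[:,:,::-1],(400,486),interpolation=cv2.INTER_CUBIC) for i in(a,b)])
cv2.imwrite('pics/f1.png',cv2.convertScaleAbs(o,alpha=1.2)); cv2.imwrite('pics/w4.png',cv2.resize(im[:,:,::-1],(800,500)))
E
```

```text
t: 27.0
tool_pos: [0.4131, 0.3067, 0.2054]
orientation: [0.163, -3.134, 0.004]
force: [0.4, 0.1, -3.6]
opening: 0.0358
gripper_force: 30.0
t: 27.62
tool_pos: [0.4187, 0.3128, 0.2055]
orientation: [-0.166, 3.137, 0.0]
force: [0.4, -0.6, -5.2]
opening: 0.0358
gripper_force: 30.0
t 27.625 tcp [0.4187 0.3128 0.2055] yaw 96.05 tilt 0.04 op 0.035834393202590985 gf 29.99923825263977 F [ 0.4 -0.6 -5.2] q [ 0.54 -0.07  1.72 -0.    1.49 -1.13]
```

View pics/f1.png

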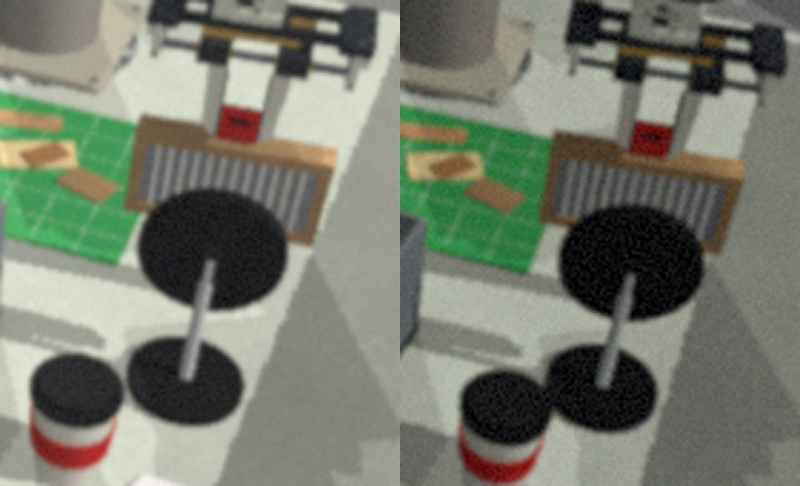

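View pics/w4.png

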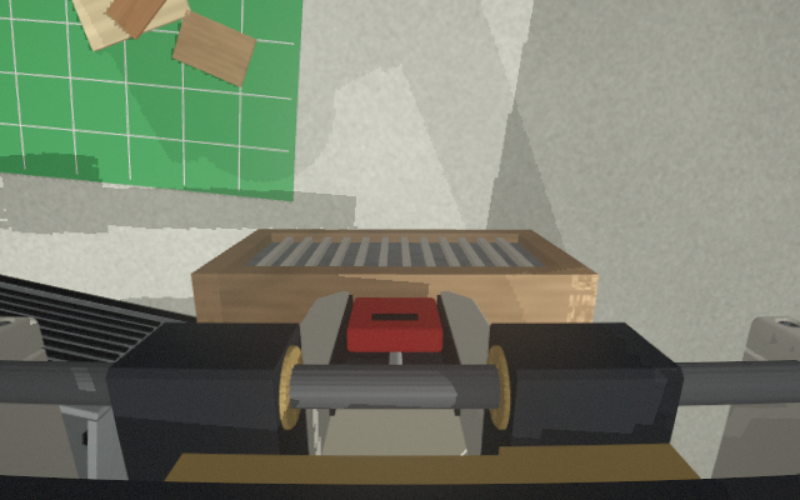

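The filter hangs upright and square in front of the lamp with its centre about 9.4 cm from the face. I'll move it 1 cm closer, let it settle, then hand in.

```bash
python3 -m crank '[[[-1,-0.006,0,0,0,0,0],[-1,-0.012,0.001,0,0,0,0],[-1,-0.018,0.002,0,0,0,0],[-1,-0.018,0.002,0,0,0,0],[-1,-0.018,0.002,0,0,0,0]]]'; python3 -m crank '[[[-1,0,0,0,0,0,0],[-1,0,0,0,0,0,0],[-1,0,0,0,0,0,0],[-1,0,0,0,0,0,0],[-1,0,0,0,0,0,0]]]'; python3 -m crank '[[[-1,0,0,0,0,0,0],[-1,0,0,0,0,0,0],[-1,0,0,0,0,0,0],[-1,0,0,0,0,0,0],[-1,0,0,0,0,0,0]]]';python3 -c "
from h import *
show();print(np.abs(read_state()['dq']).max());print(close_job())"
```

```text
t: 28.4
tool_pos: [0.4273, 0.3145, 0.2049]
orientation: [0.165, -3.137, 0.0]
force: [-1.0, -0.7, -4.5]
opening: 0.0358
gripper_force: 30.0
t: 29.02
tool_pos: [0.4273, 0.3146, 0.205]
orientation: [-0.166, 3.137, 0.0]
force: [-0.3, 0.7, -3.9]
opening: 0.0359
gripper_force: 30.0
t: 29.65
tool_pos: [0.4273, 0.3146, 0.205]
orientation: [0.166, -3.137, 0.0]
force: [0.2, -0.3, -4.9]
opening: 0.0362
gripper_force: 30.0
t 29.65 tcp [0.4273 0.3146 0.205 ] yaw 96.04 tilt 0.0 op 0.036150999772781134 gf 29.999185502529144 F [ 0.2 -0.3 -4.9] q [ 0.54 -0.05  1.7  -0.    1.49 -1.14]
0.0028465772923323526
the job is handed in; nothing more can be done
None
```

I handed the job in at about 30 s, with no verdict returned: both bottles are upright in crate cells, the lid is open at about 1.7 rad, and the filter is held still and upright with its centre about 8.5 cm in front of the lamp face; the lamp's yaw was the least certain estimate (readings of 1° to 8°; I squared to 6°).

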